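# Set the weighted probe on the board test jig

### The arm

A 6-joint arm with a two-finger parallel gripper is mounted at the origin on the work surface. World frame = base frame: x ahead of the robot, y to its left, z up, the work surface at z = 0. Lengths are in m, angles in rad, forces in N, time in s.
With the tool pointing down it reaches from about 0.425 to 0.95 m from the base axis. Payload 3.5 kg.
Tool frame: the origin (TCP) lies on the centre line of the jaws, within the pads' length; the fingertips stand tip_extent ahead of it and the grasp point (between the pads) lies 2 mm behind it (tip_extent is the distance from the TCP to the fingertips, in m); z points along the fingers, y is the direction in which the jaws open and shut (so a half turn about z gives the same grasp; the last joint's range is limited). The gripper opens to 85 mm and grips with 20 to 120 N. Pads are 22 mm wide; open, the fingers measure 114 mm over their backs; the gripper's body (76 mm by 85 mm) begins 54 mm behind the grasp point. The pads swing forward as they close: fully open they stand 13 mm farther back than shut.
Start: joints at [-1.359, 0.286, 1.577, -0, 1.279, -0.15], TCP at [0.239, -0.631, 0.248] pointing down, gripper open.
Joint ranges: [-2.77, 2.77], [-0.9, 2.22], [0.21, 2.48], [-1.53, 4.67], [0.24, 2.81], [-2.84, 2.84]. Speed limits (rad/s): [2.79, 2.79, 3.14, 3.14, 3.14, 3.14].

### API

Orientations are given as a unit quaternion [x, y, z, w].
In Python, from plant import * gives the robot as it stands.
- The arm moves only by the shell command python3 -m crank 'ROWS' [FORCE]. ROWS is JSON, a list of rows, each a list of 7 numbers: the gripper's target within -1 to 1 (shut at 1, half-way at 0, fully open at -1), then the shift along the tool's x, y, z in cm, then the turn, a rotation vector about the tool's x, y, z in degrees. In form: [[fingers, tx, ty, tz, wx, wy, wz], ...]. A call has 1 to 5 rows; each row shifts and turns the commanded pose from where the row before left it, along the tool's axes as they then stand; what a row does not reach is not made up. A row lasts 1/10 s, in which the tool goes at most 50 mm and 8.59 degrees, less where a joint would pass 70% of its speed; a pose out of reach is approached as far as the arm can. A call is refused whole if a number of a shift passes 5 or a number of a turn 8.59, either way. A call with a gripper value outside its range is refused whole. The fingers move at their own pace and stop on an object; FORCE is the grip in N (left out, the last holds). Time passes only in rows, so rows that do not move let the fingers close. It gives the time, the measured TCP pose, the force and the opening at its end, in the units of the state.
- get_state(): the state, without advancing time (a new reading comes with each control period).
- read_camera(name): name is "scene" or "top" or "wrist"; returns a dict with "color" (420x560x3 uint8, red, green, blue), "vfov" (degrees; the focal length in pixels is half the picture's height over the tangent of half this angle, whatever the lens; pixels are square), "cx", "cy" (the principal point, pixels), "distortion" ([k1, k2, p1, p2, k3] as OpenCV has them; the pictures are not rectified), "cam_to_world" (4x4, takes a point from camera to world coordinates). Camera axes: x right, y up, looking along -z (the intrinsics and any distortion apply to the point x, -y, -z); pixel columns grow to the right and rows downward; lengths in m; the calibration is good to about 2 mm. A picture is of the moment at which its call begins. There is no depth.
- sign_off(): hands the job in, once; it reports no verdict.
Trained networks look in the newest picture that a camera, given by its name, has taken for a name from the list of things; names that differ only in an ending like _2 or _b are one class to them, and where a whole thing is asked for, a point or a joint stands for the part that bears it (a point fixed in the world has none). Each returns a list of dicts, best first, with "p" (0 to 1); they miss things now and then, are a little off and sometimes report something else, mostly with a low value. They report only what shows in the picture. A call takes as long as a camera call.
- trace(thing, camera): "pixels" (420x560 bool, what is visible of it) and "location" ([column, row] in pixels, amid what is visible of it).
- place_of(thing, camera): "location" ([column, row] in pixels: a listed point, or the origin of a listed thing).
The state is a dict: "time": time; "qpos": joint angles; "dq": joint speeds; "joint_efforts": joint torques, N m; "eef_pos": TCP position; "tcp_rot": TCP orientation; "contact_force": force on the tool from outside, world axes, zero at the start; "wrist_torque": the same for the moment, N m; "opening": opening from 0.0 (shut) to 1.0 (fully open).
Only numpy, scipy, OpenCV 4.12 (cv2) and the standard library are available. Lean on these libraries where they do the work, as an engineer would, in place of code of your own. Each camera call takes 0.05 s, during which the arm holds its last target.

### The job

Pick up the heavy-headed probe by the bar at its balance point, so that it carries level, and set it on the test jig: steel head down in the rimmed seat, foot at the middle of the square brass contact pad on the red board. Keep it level all the way, lower it fully into place before letting go, and leave the spare bar, which has a foot at both ends, where it lies.

Things in the scene. Friction and masses are not known exactly. Their poses are not given: they have to be found in the camera images.
- probe: Weighted probe, 250 mm long, 0.5-0.75 kg, standing level. At its -x end a dark steel head 30 (x) x 40 x 40 mm high; then a bare steel bar 12 x 12 mm, 200 mm long, centre line 28 mm above the underside; at +x a black plastic foot. Origin: at underside level, straight below the balance point, which is on the bar 34 mm from the head's inner face (49 mm from the head's centre). z up.
- probe_tip (a point): Centre of the underside of the probe's light black plastic foot, a block 20 (along the bar) x 24 x 36 mm high with a small brass stud on top. It lies 176 mm from the probe's origin along the probe's +x. With the probe in place on the jig, it is over the jig's origin and the probe's origin is at x = -176, y = 0, z = 14 mm of the jig.
- jig: Fixed test jig: aluminium plate 345 x 100 x 12 mm. Origin on the bench, below the centre of a 44 mm square brass pad on a red board; a header strip 8 mm high is 40 mm beyond it at +x. At x = -225 mm is the centre of the head's seat: black floor 54 (x) x 64 mm, grey rim 8 mm thick, 10 mm high. Pad and seat floor are 14 mm above the bench; flat between them. x runs from seat to pad, z up.
- spare_bar: Bystander to be left alone: a bar like the probe's, 250 mm long over all, without a steel head, with the same black plastic foot (36 mm high) at both ends. Origin: at underside level below its middle; x along the bar.

How it is judged:
By the outcome, as a careful person would: the job done as asked, in the order asked, and still so for the second after the job is handed in, with the robot touching nothing.
It also fails if it takes over 48 s, if anything falls off the work surface, if the arm or the gripper's body presses on something with over 40 N, if the wrist force passes 120 N, or if a joint passes its speed limit or range.

## Working session

There is one attempt and no reset: what is moved stays moved. The work goes in short steps, Python scripts to look and compute and a shell command to move; the robot and the scene stay as the last step left them, time stands still between calls to the robot, and variables do not carry over. Pictures are saved under pics/ and viewed, and the job is handed in when it is done.

```bash
ls; mkdir -p pics; cat > h.py <<'E'
from plant import *
import numpy as np, cv2
def K(c):
    f=210/np.tan(np.radians(c["vfov"]/2)); return np.array([[f,0,c["cx"]],[0,f,c["cy"]],[0,0,1.]])
def ray(c,px):
    u=cv2.undistortPoints(np.array([[px]],float),K(c),np.array(c["distortion"],float))[0,0]
    T=np.array(c["cam_to_world"]); d=T[:3,:3]@np.array([u[0],-u[1],-1.]); return T[:3,3],d
def onz(c,px,z):
    o,d=ray(c,px); return o+d*(z-o[2])/d[2]
def proj(c,P):
    T=np.array(c["cam_to_world"]); p=(np.atleast_2d(P)-T[:3,3])@T[:3,:3]
    p=p*[1,-1,-1]
    return cv2.projectPoints(p.reshape(-1,1,3),np.zeros(3),np.zeros(3),K(c),np.array(c["distortion"],float))[0][:,0]
def save(c,n): cv2.imwrite("pics/"+n+".png",c["color"][:,:,::-1])
E
python3 - <<'E'
from h import *
s=get_state(); print(s)
for n in ["scene","top","wrist"]:
    c=read_camera(n); save(c,n+"0"); print(n,c["vfov"],np.round(c["cam_to_world"],3).tolist())
    for t in ["probe","probe_tip","jig","spare_bar"]:
        print(t,[(np.round(r["location"],1).tolist(),round(r["p"],2)) for r in place_of(t,n)][:3],end=' ')
        print('tr',[(np.round(r["location"],1).tolist(),round(r["p"],2)) for r in trace(t,n)][:3])
E
```

```text
pics
{'time': 0.0, 'qpos': array([-1.35899554e+00,  2.87185268e-01,  1.57821402e+00,  1.52545974e-05,
        1.27863464e+00, -1.50001336e-01]), 'dq': array([-7.08702399e-04, -3.81674987e-04,  6.69217400e-04, -1.42610527e-04,
        1.72350039e-04,  6.59738330e-05]), 'joint_efforts': array([-1.57266353e-03, -4.05986774e+01, -2.92627949e+01, -1.86964189e-04,
        5.85495494e-03,  1.39592807e-06]), 'eef_pos': array([ 0.23881714, -0.63065659,  0.24691404]), 'tcp_rot': array([ 9.83681641e-01,  1.79913701e-01, -3.04134883e-05, -1.22028150e-03]), 'contact_force': array([-1.17226687,  0.11119665,  0.16696448]), 'wrist_torque': array([0.06744971, 0.0434869 , 0.03904313]), 'opening': 1.0001501723005295}
scene 47.48433228401221 [[-0.357, -0.674, 0.647, 1.211], [0.934, -0.245, 0.26, 0.241], [-0.017, 0.697, 0.717, 0.739], [0.0, 0.0, 0.0, 1.0]]
probe [([283.8, 210.2], 0.68)] tr [([273.0, 218.9], 0.75)]
probe_tip [([247.5, 273.0], 0.94), ([401.8, 274.2], 0.22)] tr [([269.5, 222.7], 0.7)]
jig [([397.5, 274.5], 0.78)] tr [([400.3, 240.9], 0.94)]
spare_bar [([183.8, 191.0], 0.59)] tr [([177.6, 183.5], 0.91)]
top 52.903866608976415 [[-0.007, 0.999, -0.045, 0.546], [-1.0, -0.006, 0.014, -0.001], [0.014, 0.045, 0.999, 0.866], [0.0, 0.0, 0.0, 1.0]]
probe [([284.1, 228.8], 0.87)] tr [([287.9, 210.3], 0.97)]
probe_tip [([292.1, 145.9], 0.8)] tr [([289.8, 214.4], 0.84)]
jig [([157.0, 189.9], 0.8)] tr [([163.7, 246.6], 0.63)]
spare_bar [([400.6, 225.1], 0.69)] tr [([406.8, 221.7], 0.83)]
wrist 61.37107512387165 [[0.354, 0.89, 0.289, 0.313], [-0.935, 0.337, 0.11, -0.603], [0.0, -0.309, 0.951, 0.374], [0.0, 0.0, 0.0, 1.0]]
probe [] tr []
probe_tip [] tr []
jig [] tr []
spare_bar [] tr []
```

View pics/top0.png

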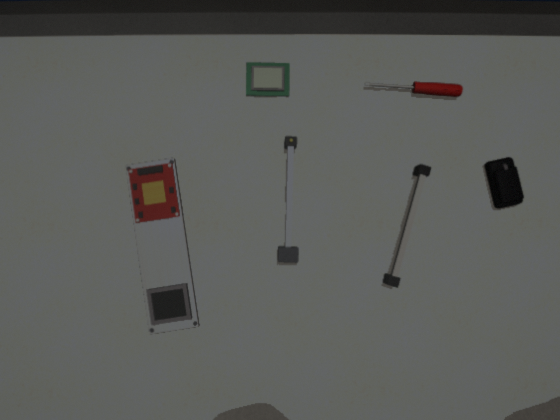

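View pics/scene0.png

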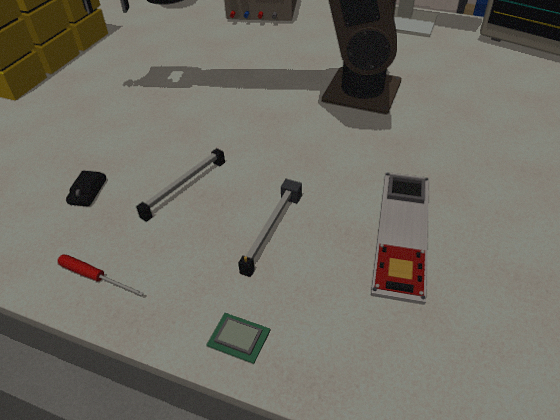

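The top view shows the probe's head at about (288,254) and its foot at (291,142). The jig's pad is at (153,192) and its seat at (169,304). The spare bar lies to the right, around (405,225). Next I measure and overlay the model.

```bash
cat > fit.py <<'E'
from h import *
from scipy.optimize import least_squares
def box(x0,x1,y0,y1,z0,z1): return np.array([[x,y,z] for x in(x0,x1) for y in(y0,y1) for z in(z0,z1)])/1000.
def place(P,q):
    c,s=np.cos(q[2]),np.sin(q[2]); return np.c_[P[:,0]*c-P[:,1]*s+q[0],P[:,0]*s+P[:,1]*c+q[1],P[:,2]]
PROBE=[box(-64,-34,-20,20,0,40),box(-34,166,-6,6,22,34),box(166,186,-12,12,0,36)]
def draw(parts,q,c,S=4):
    m=np.zeros((420*S,560*S),np.uint8)
    for b in parts:
        h=cv2.convexHull(((proj(c,place(b,q))+.5)*S).astype(np.float32)); cv2.fillConvexPoly(m,h.round().astype(np.int32),255)
    return cv2.resize(m,(560,420),interpolation=cv2.INTER_AREA)/255.
E
python3 - <<'E'
from fit import *
from scipy.optimize import minimize
cs={n:read_camera(n) for n in("top","scene")}
m={}
for n in cs:
    r=trace("probe",n)[0]; m[n]=r["pixels"].astype(float); print(n,r["p"],m[n].sum())
t=cs["top"]
h=onz(t,(288,252),.04)[:2]; f=onz(t,(291,141.5),.036)[:2]
th=np.arctan2(*(f-h)[::-1]); print(h,f,np.linalg.norm(f-h),"want .225")
q0=np.r_[h+.049*np.array([np.cos(th),np.sin(th)]),th]; print(q0)
def cost(q,ns): return sum(((cv2.GaussianBlur(draw(PROBE,q,cs[n]),(0,0),1)-cv2.GaussianBlur(m[n],(0,0),1))**2).sum() for n in ns)
for ns in (["top"],["scene"],["top","scene"]):
    r=minimize(cost,q0,args=(ns,),method="Nelder-Mead",options=dict(initial_simplex=q0+np.array([[0,0,0],[.005,0,0],[0,.005,0],[0,0,.02]])))
    print(ns,np.round(r.x,4),r.fun,cost(q0,ns))
q=r.x
# jig by pixels: seat centre floor & pad centre
for n,pad,seat in(("top",(153.5,192.5),(169.5,304.5)),("scene",(400.5,269),(407,187.5))):
    P=onz(cs[n],pad,.014);S=onz(cs[n],seat,.014);d=P-S; print(n,P,S,np.linalg.norm(d),"want .225",np.arctan2(d[1],d[0]))
np.save("q.npy",q)
for n in cs:
    im=cs[n]["color"].copy()
    e=draw(PROBE,q,cs[n]); k,_=cv2.findContours((e>.5).astype(np.uint8),0,2)
    b=cv2.resize(im,None,fx=3,fy=3,interpolation=2); 
    for kk in k: cv2.polylines(b,[kk*3+1],True,(0,255,0),1)
    b=np.clip(b*1.8,0,255).astype(np.uint8)
    b=b[360:840,380:1020] if n=="top" else b[480:960,660:1300]
    cv2.imwrite(f"pics/fit_{n}.png",b[:,:,::-1])
E
```

```text
top 0.93 1101.0
scene 0.91 1154.0
[ 0.49439998 -0.03834256] [ 0.71261395 -0.04628982] 0.2183586405817036 want .225
[ 0.54336752 -0.04012593 -0.03640348]
['top'] [ 0.5398 -0.0398 -0.0308] 9.917159746764234 55.08205478455816
['scene'] [ 0.5366 -0.0375 -0.0314] 27.237708039012364 218.98034718109835
['top', 'scene'] [ 0.5385 -0.0389 -0.0296] 90.4285419981959 274.06240196565653
top [0.61447343 0.23143398 0.014     ] [0.38969827 0.19842067 0.014     ] 0.22718659887691495 want .225 0.14582996548729105
scene [0.61621691 0.23532049 0.014     ] [0.384013   0.20325845 0.014     ] 0.2344069706023312 want .225 0.13720952001386708
```

View pics/fit_top.png

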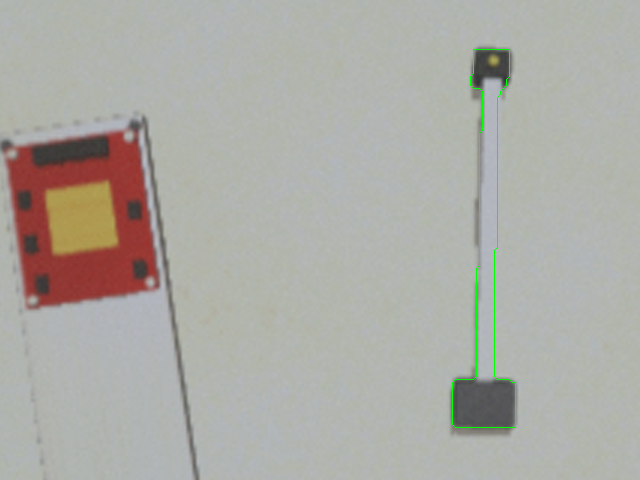

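View pics/fit_scene.png

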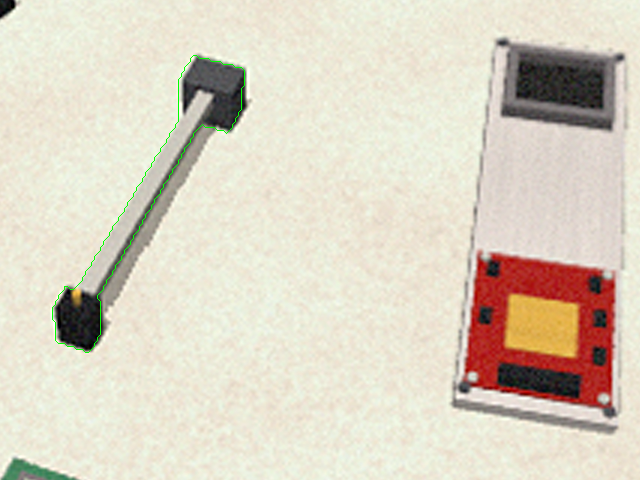

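The overlay agrees to about 2 px in the top view. The scene camera is offset by roughly 3 mm. Now I square the tool to the bar and move over the balance point.

```bash
python3 -m crank '[[-1,0,0,0,0,0,7.5],[-1,0,0,0,0,0,7.5],[-1,0,0,0,0,0,7.5],[-1,2,-4.3,0,0,0,0],[-1,2,-4.3,0,0,0,0]]' 60
python3 -m crank '[[-1,2,-4.3,0,0,0,0],[-1,2,-4.3,0,0,0,0],[-1,2,-4.3,0,0,0,0],[-1,2,-4.3,0,0,0,0],[-1,2,-4.3,0,0,0,0]]'
python3 -m crank '[[-1,2,-4.3,0,0,0,0],[-1,2,-4.3,0,0,0,0],[-1,2,-4.3,0,0,0,0],[-1,2,-4.3,0,0,0,0],[-1,2,-4.3,0,0,0,0]]'
python3 -m crank '[[-1,2,-4.3,1,0,0,0],[-1,2,-4.3,1,0,0,0],[-1,0,0,1,0,0,0],[-1,0,0,1,0,0,0],[-1,0,0,0,0,0,0]]'
python3 -c "
from h import *
print(tip_extent if 'tip_extent' in globals() else '?')
c=read_camera('wrist');save(c,'w1');s=get_state();print(s['qpos'],s['eef_pos'],s['tcp_rot'],s['time'])"
```

```text
time: 2.05
eef_pos: [0.2813, -0.5462, 0.2478]
tcp_rot: [1.0, -0.017, 0.0, -0.0]
contact_force: [0.6, -0.2, -0.5]
opening: 0.998
time: 2.55
eef_pos: [0.3887, -0.333, 0.2486]
tcp_rot: [1.0, -0.016, 0.0, 0.0]
contact_force: [0.5, 0.1, 0.3]
opening: 1.005
time: 3.05
eef_pos: [0.4954, -0.1211, 0.2488]
tcp_rot: [1.0, -0.015, 0.001, 0.0]
contact_force: [1.2, -0.3, 0.2]
opening: 1.001
time: 3.55
eef_pos: [0.5362, -0.0385, 0.2064]
tcp_rot: [1.0, -0.016, -0.002, -0.0]
contact_force: [0.0, -0.1, 0.2]
opening: 1.001
0.017
[-2.61197998e-01  2.34908099e-02  1.95038898e+00 -3.04771896e-04
  1.16978326e+00  1.34204408e+00] [ 0.53657618 -0.03905427  0.20736238] [ 9.99868832e-01 -1.61625348e-02 -1.03830094e-03 -1.15020620e-04] 3.6
```

View pics/w1.png

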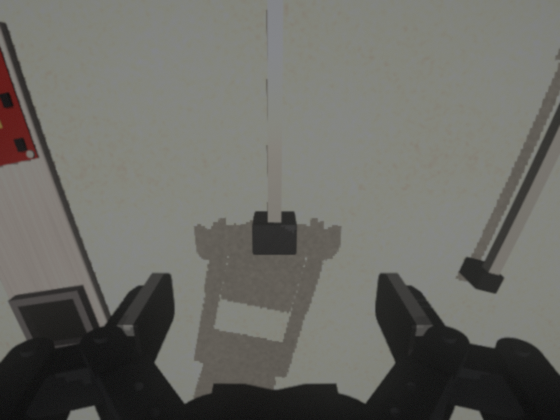

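The wrist view shows the bar at column ~275 and the head at (274,232) between the open fingers. I'll fit the model in this picture to refine the estimate.

```bash
python3 - <<'E'
from fit import *
from scipy.optimize import minimize
q0=np.array([.5395,-.0395,-.0305])
c=read_camera("wrist"); s=get_state(); print(s["eef_pos"])
r=trace("probe","wrist"); print([(x["p"],x["pixels"].sum()) for x in r]); m=r[0]["pixels"].astype(float)
# refine mask by hand-checkable overlay
def cost(q): return ((cv2.GaussianBlur(draw(PROBE,q,c),(0,0),1)-cv2.GaussianBlur(m,(0,0),1))**2).sum()
r=minimize(cost,q0,method="Nelder-Mead",options=dict(initial_simplex=q0+np.array([[0,0,0],[.005,0,0],[0,.005,0],[0,0,.02]])))
print(r.x,r.fun,cost(q0))
im=cv2.resize(np.clip(c["color"]*1.8,0,255).astype(np.uint8),None,fx=3,fy=3)
for q,col in((q0,(255,0,0)),(r.x,(0,255,0))):
    for b in PROBE:
        h=cv2.convexHull(proj(c,place(b,q)).astype(np.float32)); cv2.polylines(im,[(h*3+1).round().astype(np.int32)],True,col,1)
cv2.imwrite("pics/w1fit.png",im[250:850,450:1200,::-1])
E
```

```text
[ 0.53700533 -0.03937193  0.20818705]
[(0.79, np.int64(4679))]
[ 0.53915378 -0.03810438 -0.03221824] 158.083617752135 432.23467468449127
```

View pics/w1fit.png

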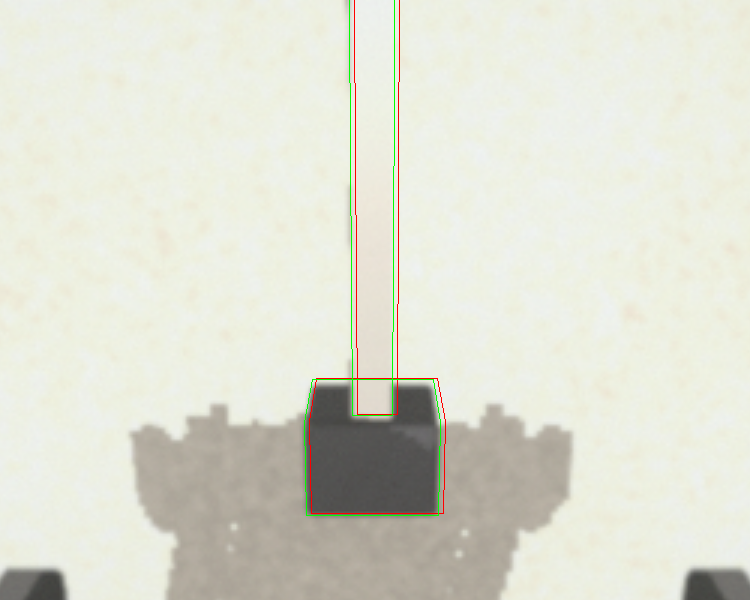

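```bash
python3 -m crank '[[-1,0.2,-0.1,4,0,0,0],[-1,0,0,4,0,0,0],[-1,0,0,4,0,0,0],[-1,0,0,3,0,0,0],[-1,0,0,1.5,0,0,0]]' 80
python3 -m crank '[[-1,0,0,1,0,0,0],[-1,0,0,0.5,0,0,0],[-1,0,0,0,0,0,0],[-1,0,0,0,0,0,0]]'
python3 -c "
from h import *
c=read_camera('wrist');save(c,'w2');s=get_state();print(s['eef_pos'],s['tcp_rot'],s['time'])"
```

```text
time: 4.2
eef_pos: [0.5379, -0.038, 0.041]
tcp_rot: [1.0, -0.016, -0.002, -0.0]
contact_force: [-0.3, -0.8, -0.9]
opening: 0.999
time: 4.6
eef_pos: [0.5406, -0.0376, 0.0298]
tcp_rot: [1.0, -0.015, 0.001, 0.0]
contact_force: [-0.2, -0.1, 0.3]
opening: 1.002
[ 0.54061181 -0.03755392  0.02980792] [ 9.99880191e-01 -1.54120433e-02  1.39858507e-03  3.41180876e-04] 4.65
```

View pics/w2.png

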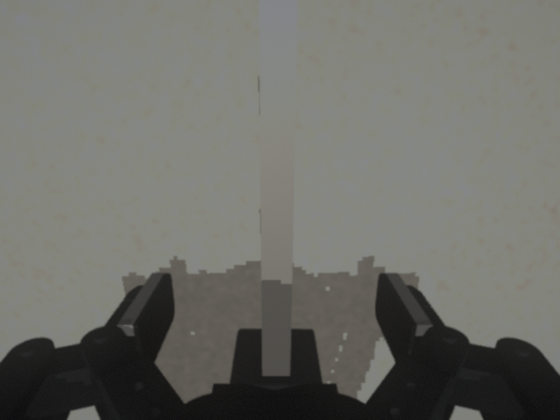

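The bar is centred between the fingers at column ~277, with the head behind and its junction with the bar at row ~377. I check the grasp point along the bar against that.

```bash
python3 - <<'E'
from h import *
c=read_camera("wrist")
for i in range(4): s=get_state(); print(s["eef_pos"]); read_camera("wrist")
c=read_camera("wrist")
J=onz(c,(276,376.5),.034); B=onz(c,(277,329.5),0.0)
print(J,B)
T=np.array(c["cam_to_world"]);print(T[:3,3])
E
```

```text
[ 0.54045414 -0.03748681  0.02969192]
[ 0.54030704 -0.03744287  0.0295251 ]
[ 0.54009804 -0.03738132  0.029304  ]
[ 0.53994107 -0.03733854  0.02909245]
[ 0.50331515 -0.03651415  0.034     ] [ 0.50192547 -0.0371524   0.        ]
[ 0.61857246 -0.0392992   0.15450056]
```

```bash
python3 -m crank '[[-1,-0.2,0,0.2,0,0,0],[-1,0,0,0,0,0,0],[1,0,0,0,0,0,0],[1,0,0,0,0,0,0],[1,0,0,0,0,0,0]]' 80
python3 -m crank '[[1,0,0,0,0,0,0],[1,0,0,0,0,0,0],[1,0,0,0,0,0,0],[1,0,0,0,0,0,0]]'
python3 -m crank '[[1,0,0,0,0,0,0],[1,0,0,0,0,0,0],[1,0,0,0,0,0,0]]'
python3 -c "
from h import *
c=read_camera('wrist');save(c,'w3');s=get_state();print(s)"
```

```text
time: 5.45
eef_pos: [0.5375, -0.0372, 0.0263]
tcp_rot: [1.0, -0.015, -0.0, -0.0]
contact_force: [1.4, -0.3, 0.4]
opening: 0.516
time: 5.85
eef_pos: [0.5376, -0.0373, 0.0266]
tcp_rot: [1.0, -0.016, 0.0, 0.0]
contact_force: [-1.1, -0.2, 2.9]
opening: 0.119
time: 6.15
eef_pos: [0.5376, -0.0373, 0.0266]
tcp_rot: [1.0, -0.015, 0.0, 0.0]
contact_force: [-1.5, -1.4, 3.1]
opening: 0.119
{'time': 6.2, 'qpos': array([-2.57620837e-01,  2.87037042e-01,  2.03620799e+00, -1.57912646e-04,
        8.18127127e-01,  1.34420935e+00]), 'dq': array([ 7.75380920e-05,  2.01873018e-03, -2.54954829e-03, -1.21719545e-03,
        8.87318356e-04, -1.19815132e-04]), 'joint_efforts': array([  0.46745692, -31.42507195, -21.036129  ,   0.102875  ,
        -0.26470662,  -0.05652655]), 'eef_pos': array([ 0.53755833, -0.03731775,  0.0265744 ]), 'tcp_rot': array([ 9.99880443e-01, -1.54623445e-02,  9.32148350e-05,  8.23840804e-05]), 'contact_force': array([-1.43136905,  0.19580386,  3.71196289]), 'wrist_torque': array([-0.02473643,  0.21981792, -0.0442372 ]), 'opening': 0.12307747733041847}
```

View pics/w3.png

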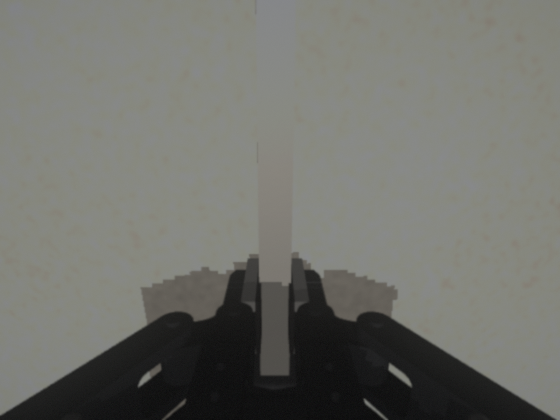

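Both pads are shut on the bar at columns 258 to 290. The opening of 0.12 is about 10 mm, against the 12 mm bar. I lift it slightly and check balance and level.

```bash
python3 -m crank '[[1,0,0,-0.5,0,0,0],[1,0,0,-1,0,0,0],[1,0,0,-1,0,0,0],[1,0,0,-0.5,0,0,0],[1,0,0,0,0,0,0]]'
python3 -m crank '[[1,0,0,0,0,0,0],[1,0,0,0,0,0,0]]'
python3 - <<'E'
from fit import *
for n in("wrist","scene"):
    c=read_camera(n);save(c,n+'4')
    if n=="scene":
        b=cv2.resize(np.clip(c["color"]*1.8,0,255).astype(np.uint8),None,fx=4,fy=4); cv2.imwrite("pics/s4.png",b[640:1200,780:1500,::-1])
for i in range(3):
    s=get_state(); read_camera("top"); print(s["eef_pos"],s["contact_force"],s["wrist_torque"],s["tcp_rot"])
E
```

```text
time: 6.7
eef_pos: [0.5382, -0.0374, 0.0575]
tcp_rot: [1.0, -0.015, 0.001, 0.0]
contact_force: [-0.7, -0.7, -6.3]
opening: 0.118
time: 6.9
eef_pos: [0.537, -0.0371, 0.0559]
tcp_rot: [1.0, -0.015, -0.0, -0.0]
contact_force: [0.2, 0.3, -6.2]
opening: 0.12
[ 0.53703041 -0.03711619  0.05583342] [-0.32770667 -1.31534819 -5.99835614] [0.05649482 0.02294605 0.04750991] [ 9.99880734e-01 -1.54354665e-02 -4.99234942e-04 -1.20301620e-04]
[ 0.53710104 -0.03713665  0.05588095] [ 0.49516195 -0.56859227 -6.75201213] [ 0.01431132 -0.03308987 -0.02659673] [ 9.99880561e-01 -1.54487524e-02 -4.32808699e-04 -1.10137715e-04]
[ 0.53717586 -0.03716331  0.05594836] [-0.51654873  0.25925757 -5.84892144] [-0.05847234  0.0309322   0.0690595 ] [ 9.99880258e-01 -1.54702920e-02 -3.63140821e-04 -9.14071823e-05]
```

View pics/s4.png

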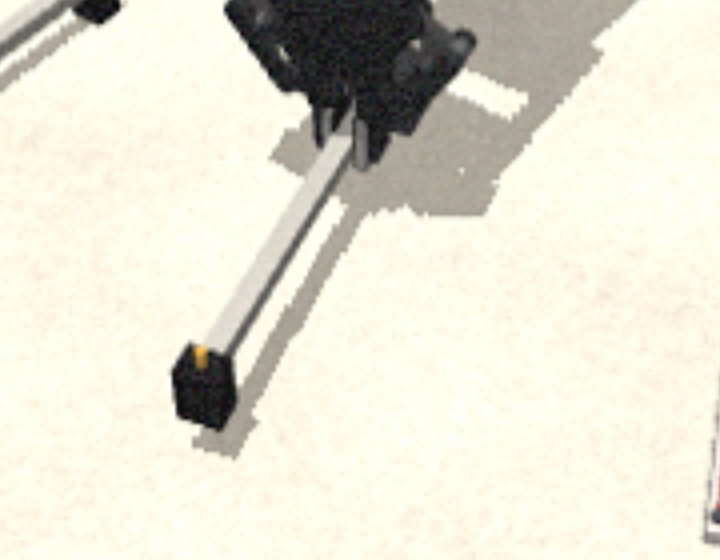

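View pics/wrist4.png

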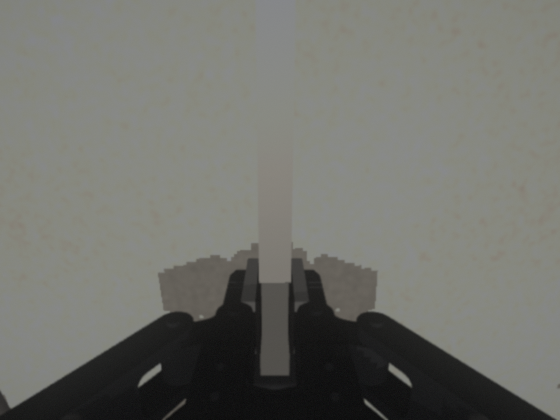

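The force sensor reads about 6.2 N with near-zero wrist moment. The bar has not tilted in the wrist view, so it is balanced and level. I raise, turn and carry it to the jig.

```bash
python3 -m crank '[[1,0,0,-1,0,0,-1],[1,0,0,-1.5,0,0,-2.1],[1,0,0,-1.5,0,0,-3],[1,0,0,-1.5,0,0,-3],[1,0,0,-1,0,0,-1]]'
python3 -m crank '[[1,-0.2,-1,0,0,0,0],[1,-0.5,-2,0,0,0,0],[1,-0.5,-2.2,0,0,0,0],[1,-0.5,-2.2,0,0,0,0],[1,-0.5,-2.2,0,0,0,0]]'
python3 -m crank '[[1,-0.5,-2.2,0,0,0,0],[1,-0.5,-2.2,0,0,0,0],[1,-0.5,-2.2,0,0,0,0],[1,-0.5,-2.2,0,0,0,0],[1,-0.5,-2.2,0,0,0,0]]'
python3 -m crank '[[1,-0.6,-2.2,0,0,0,0],[1,-0.5,-1.8,0,0,0,0],[1,-0.2,-0.7,0,0,0,0],[1,0,0,0,0,0,0],[1,0,0,0,0,0,0]]'
python3 - <<'E'
from fit import *
cs={n:read_camera(n) for n in("wrist","scene","top")}
for n in cs:
    save(cs[n],n+'5')
s=get_state(); print(s["eef_pos"],s["tcp_rot"],s["contact_force"],s["wrist_torque"],s["opening"],s["qpos"])
E
```

```text
time: 7.65
eef_pos: [0.5382, -0.0374, 0.1233]
tcp_rot: [0.997, 0.073, 0.001, 0.0]
contact_force: [0.0, 0.5, -6.4]
opening: 0.128
time: 8.15
eef_pos: [0.5003, 0.056, 0.1204]
tcp_rot: [0.997, 0.072, -0.001, -0.0]
contact_force: [0.4, -0.6, -7.0]
opening: 0.124
time: 8.65
eef_pos: [0.4595, 0.1611, 0.1205]
tcp_rot: [0.997, 0.072, -0.001, -0.0]
contact_force: [0.7, 0.9, -5.5]
opening: 0.123
time: 9.15
eef_pos: [0.4413, 0.2041, 0.1211]
tcp_rot: [0.997, 0.073, -0.0, 0.0]
contact_force: [0.5, -0.6, -6.5]
opening: 0.125
[0.44182364 0.20376652 0.12134489] [9.97399871e-01 7.20657963e-02 7.35135484e-05 1.13615782e-04] [-0.67121972 -0.50537469 -4.98192102] [ 0.01817446 -0.02491504 -0.02498109] 0.11979179961590522 [ 2.23349108e-01  1.66975465e-02  2.13114739e+00 -2.94490012e-04
  9.93636622e-01  1.65004947e+00]
```

View pics/top5.png

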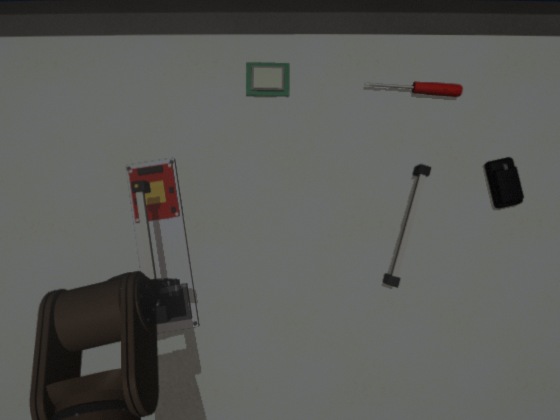

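View pics/scene5.png

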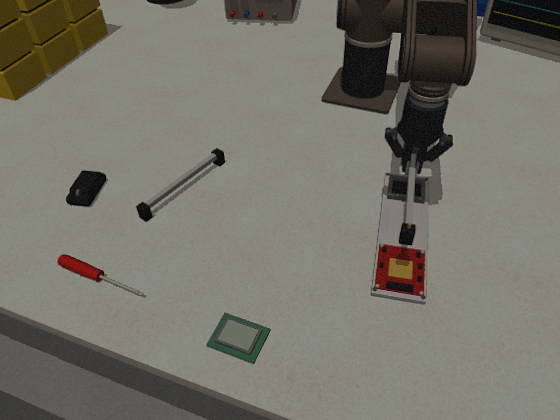

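View pics/wrist5.png

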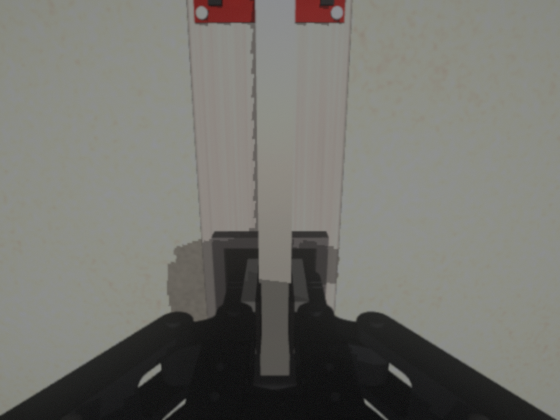

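The probe is over the jig. The top view has the foot at (140,187), displaced by parallax, with the pad below it. I come down to about 25 mm above the seat before measuring the final offset.

```bash
python3 -m crank '[[1,0,0,1,0,0,0],[1,0,0,2,0,0,0],[1,0,0,1.5,0,0,0],[1,0,0,1,0,0,0],[1,0,0,0,0,0,0]]'
python3 - <<'E'
from fit import *
from scipy.optimize import minimize
cs={n:read_camera(n) for n in("wrist","scene","top")}
for n in cs: save(cs[n],n+'6')
for n in ("top","scene"):
    im0=cv2.imread(f"pics/{n}0.png"); hsv=cv2.cvtColor(im0,cv2.COLOR_BGR2HSV)
    y=cv2.inRange(hsv,(15,120,60),(35,255,255)); 
    k,l,st,ce=cv2.connectedComponentsWithStats(y); cand=[i for i in range(1,k) if 150<st[i,4]<2000 and abs(ce[i][0]-(153 if n=="top" else 400))<15]
    i=cand[0]; pts=cv2.findContours((l==i).astype(np.uint8),0,2)[0][0]; 
    sq=cv2.minAreaRect(pts.astype(np.float32)); P=onz(cs[n],ce[i],.014)
    # pad side in m
    print(n,"pad px",ce[i],st[i,4],"world",P[:2], "side", [np.round(np.linalg.norm(onz(cs[n],a,.014)-onz(cs[n],b,.014)),4) for a,b in zip(cv2.boxPoints(sq),np.roll(cv2.boxPoints(sq),1,0))])
for n in cs:
    for t in ("probe_tip","jig","probe"):
        print(n,t,[(np.round(r["location"],1).tolist(),round(r["p"],2)) for r in place_of(t,n)][:2])
for i in range(2): 
    s=get_state(); read_camera("top"); print(s["eef_pos"],s["tcp_rot"],s["wrist_torque"])
for n,(a,b,c,d) in dict(top=(100,150,200,330),scene=(360,160,460,310)).items():
    im=cv2.resize(np.clip(cs[n]["color"][b:d,a:c]*1.8,0,255).astype(np.uint8),None,fx=4 if n=="scene" else 3.3,fy=4 if n=="scene" else 3.3,interpolation=2); cv2.imwrite(f"pics/z6_{n}.png",im[:,:,::-1])
E
```

```text
time: 9.8
eef_pos: [0.44, 0.2038, 0.0642]
tcp_rot: [0.997, 0.072, -0.002, 0.0]
contact_force: [-0.5, -0.1, -5.6]
opening: 0.119
top pad px [153.32340426 192.3106383 ] 470 world [0.61485945 0.23179379] side [np.float64(0.0442), np.float64(0.0435), np.float64(0.0442), np.float64(0.0434)]
scene pad px [400.38095238 268.15238095] 420 world [0.61427907 0.23469854] side [np.float64(0.0447), np.float64(0.0439), np.float64(0.0461), np.float64(0.0437)]
wrist probe_tip []
wrist jig []
wrist probe [([278.0, 263.7], 0.9)]
scene probe_tip [([400.6, 262.6], 0.79)]
scene jig [([400.4, 273.8], 0.97)]
scene probe [([407.0, 193.1], 0.73)]
top probe_tip [([152.3, 192.0], 0.92)]
top jig [([156.7, 189.6], 0.91)]
top probe [([162.7, 280.7], 0.71)]
[0.44151098 0.20447383 0.06655372] [ 9.97356985e-01  7.26567114e-02  2.14598072e-04 -3.02805205e-05] [-0.01224293  0.02083422 -0.05240305]
[0.44146656 0.20444385 0.06645583] [ 9.97359321e-01  7.26248539e-02  1.18650715e-04 -2.24150711e-05] [0.0294586  0.05148328 0.00625053]
```

View pics/z6_top.png

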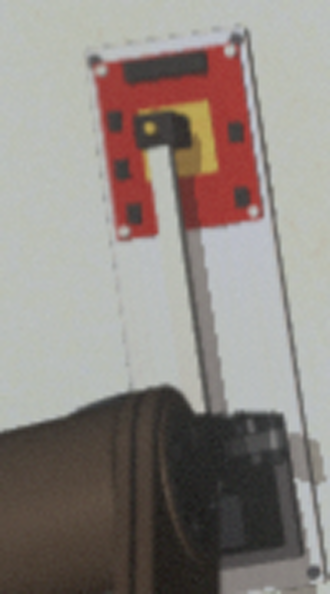

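View pics/z6_scene.png

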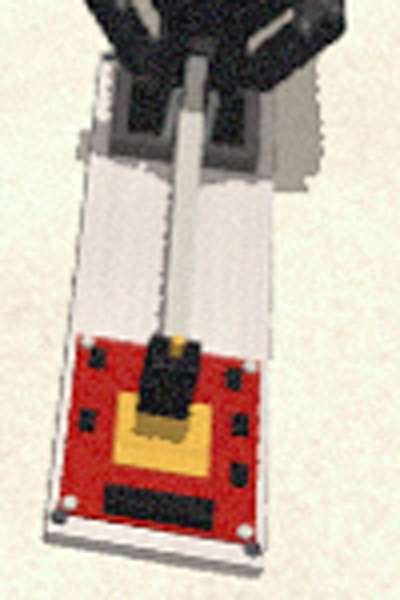

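View pics/wrist6.png

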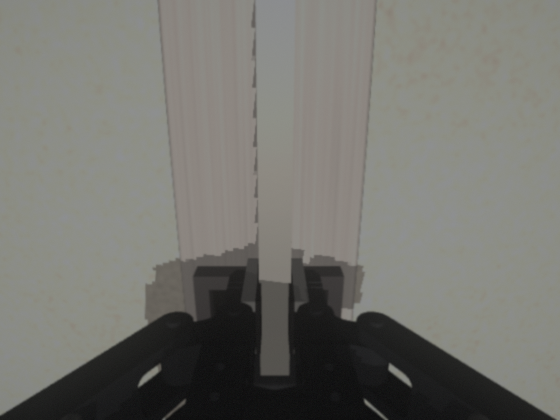

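```bash
cat > foot.py <<'E'
from fit import *
from scipy.optimize import minimize
import sys
def footfit(cs,zs,yaw,g=(.615,.233)):
    out={}
    for n,c in cs.items():
        v=c["color"].max(2).astype(float)
        pc=proj(c,[[g[0],g[1],zs+.018]])[0].astype(int)
        w=20; x0,y0=pc-w
        base=cv2.imread(f"pics/{n}0.png")[:,:,::-1].max(2)
        m=((v<52)&(base>75)).astype(np.float32); mm=np.zeros_like(m); mm[y0:y0+2*w+6,x0-4:x0+2*w+4]=m[y0:y0+2*w+6,x0-4:x0+2*w+4]
        k,l,st,ce=cv2.connectedComponentsWithStats(mm.astype(np.uint8)); i=1+np.argmax(st[1:,4]); mm=(l==i).astype(np.float32)
        foot=[box(-10,10,-12,12,zs*1000,zs*1000+36)]
        f=lambda q:((cv2.GaussianBlur(draw(foot,[q[0],q[1],yaw],c),(0,0),1)-cv2.GaussianBlur(mm,(0,0),1))**2).sum()
        g0=np.array(g,float); r=minimize(f,g0,method="Nelder-Mead",options=dict(initial_simplex=g0+np.array([[0,0],[.006,0],[0,.006]])))
        print(n,"foot",np.round(r.x,4),"cost",round(r.fun,1),"area",mm.sum(),draw(foot,[*r.x,yaw],c).sum()); out[n]=r.x
    return out
E
python3 - <<'E'
from foot import *
cs={n:read_camera(n) for n in("scene","top")}
s=get_state();print(s["eef_pos"],"predicted foot",s["eef_pos"][:2]+.177*np.array([np.cos(.145),np.sin(.145)]))
footfit(cs,s["eef_pos"][2]-.0266,.145)
E
```

```text
[0.44138154 0.2044335  0.06633173] predicted foot [0.61652409 0.23000866]
scene foot [0.6169 0.231 ] cost 18.5 area 246.0 305.1333333333333
top foot [0.617  0.2287] cost 25.9 area 151.0 218.2627450980392
```

Both cameras agree that the foot needs about (-2.4, +3.4) mm in world axes. That is -0.2 cm in tool x and -0.35 cm in tool y.

```bash
python3 -m crank '[[1,-0.1,-0.2,0,0,0,0],[1,-0.1,-0.15,0.4,0,0,0],[1,0,0,0.4,0,0,0],[1,0,0,0.4,0,0,0],[1,0,0,0,0,0,0]]'
python3 - <<'E'
from foot import *
cs={n:read_camera(n) for n in("scene","top")}
s=get_state();print(s["eef_pos"],s["tcp_rot"])
o=footfit(cs,s["eef_pos"][2]-.0266,.145)
pad=dict(top=np.array([.6149,.2318]),scene=np.array([.6143,.2347]))
for n in o: print(n,"err",o[n]-pad[n])
yaw=.145;ft=[box(-10,10,-12,12,0,36)]
for n,(a,b,w,h) in dict(top=(115,155,90,70),scene=(360,220,90,70)).items():
    im=cv2.resize(np.clip(cs[n]["color"]*2,0,255).astype(np.uint8),None,fx=6,fy=6,interpolation=2)
    bx=[p+[0,0,s["eef_pos"][2]-.0266] for p in [place(ft[0],[*o[n],yaw])]][0]
    hh=cv2.convexHull(proj(cs[n],bx).astype(np.float32)); cv2.polylines(im,[((hh+.5)*6).round().astype(np.int32)],True,(0,255,0),1)
    P=proj(cs[n],place(box(-22,22,-22,22,14,14)[[0,2,6,4]],[*pad[n],yaw])); cv2.polylines(im,[((P+.5)*6).round().astype(np.int32).reshape(-1,1,2)],True,(0,255,255),1)
    cv2.imwrite(f"pics/z7_{n}.png",im[b*6:(b+h)*6,a*6:(a+w)*6,::-1])
E
```

```text
time: 11.1
eef_pos: [0.4382, 0.2074, 0.0533]
tcp_rot: [0.997, 0.073, -0.001, 0.0]
contact_force: [-0.7, 1.0, -6.3]
opening: 0.122
[0.43877545 0.20754074 0.05402348] [ 9.97360111e-01  7.26133990e-02 -3.16222616e-04  5.48015531e-05]
scene foot [0.6133 0.2334] cost 19.1 area 239.0 297.83529411764704
top foot [0.613  0.2314] cost 24.8 area 145.0 209.4470588235294
scene err [-0.00098127 -0.00134185]
top err [-0.00192753 -0.00044438]
```

View pics/z7_top.png

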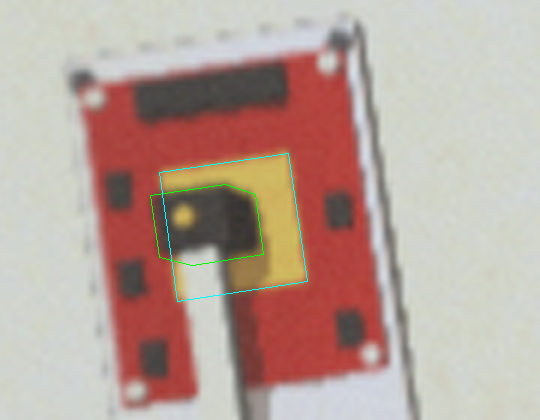

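View pics/z7_scene.png

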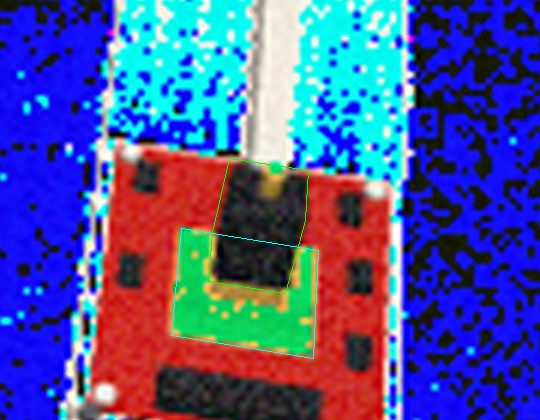

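```bash
python3 - <<'E'
from h import *
cs={n:read_camera(n) for n in("scene","top")}
z=get_state()["eef_pos"][2]-.0266; print(z)
for st in(.037,.041): print(onz(cs["top"],(115+183/6-.5,155+215/6-.5),z+st)[:2]-[.6149,.2318], onz(cs["scene"],(360+273/6-.5,220+184/6-.5),z+st)[:2]-[.6143,.2347])
E
```

```text
0.02783580618480669
[-0.00028952  0.0019866 ] [-2.22387291e-03  5.66154279e-05]
[-0.00063287  0.00081565] [1.33112142e-03 9.32550894e-05]
```

The stud gives an independent estimate, with errors within about ±2 mm averaging about -1 mm in x. I shift 1 mm and lower while watching the force.

```bash
python3 -m crank '[[1,0.1,0,0.3,0,0,0],[1,0,0,0.3,0,0,0],[1,0,0,0.3,0,0,0],[1,0,0,0.2,0,0,0],[1,0,0,0,0,0,0]]'
python3 -m crank '[[1,0,0,0.1,0,0,0],[1,0,0,0,0,0,0],[1,0,0,0,0,0,0]]'
python3 -m crank '[[1,0,0,0.1,0,0,0],[1,0,0,0,0,0,0],[1,0,0,0,0,0,0]]'
python3 -c "
from h import *
for n in('wrist','scene','top'): save(read_camera(n),n+'8')
s=get_state();print(s['eef_pos'],s['contact_force'],s['wrist_torque'],s['tcp_rot'])"
```

```text
time: 11.8
eef_pos: [0.4395, 0.2076, 0.0428]
tcp_rot: [0.997, 0.073, -0.001, 0.0]
contact_force: [0.6, -0.6, -6.1]
opening: 0.124
time: 12.1
eef_pos: [0.44, 0.2078, 0.0424]
tcp_rot: [0.997, 0.073, 0.0, -0.0]
contact_force: [0.3, 0.3, -6.8]
opening: 0.121
time: 12.4
eef_pos: [0.4399, 0.2078, 0.0413]
tcp_rot: [0.997, 0.073, -0.0, 0.0]
contact_force: [-0.6, 0.2, -5.8]
opening: 0.118
[0.4399516  0.20774504 0.04135992] [ 0.23826613 -0.20537765 -6.37553847] [-0.02924803  0.03361976 -0.00512298] [ 9.97359485e-01  7.26227060e-02  2.79764616e-05 -2.64850890e-06]
```

Still hanging free. I keep going down in small steps.

```bash
for i in 1; do :; done
python3 -m crank '[[1,0,0,0.05,0,0,0],[1,0,0,0,0,0,0],[1,0,0,0,0,0,0]]'
python3 -m crank '[[1,0,0,0.05,0,0,0],[1,0,0,0,0,0,0],[1,0,0,0,0,0,0]]'
python3 -m crank '[[1,0,0,0.05,0,0,0],[1,0,0,0,0,0,0],[1,0,0,0,0,0,0]]'
python3 -c "
from h import *
s=get_state();print(s['eef_pos'],s['contact_force'],s['wrist_torque'],s['tcp_rot'])"
```

```text
time: 12.85
eef_pos: [0.4399, 0.2077, 0.0408]
tcp_rot: [0.997, 0.073, -0.0, 0.0]
contact_force: [0.6, 0.3, -7.4]
opening: 0.122
time: 13.15
eef_pos: [0.44, 0.2077, 0.0406]
tcp_rot: [0.997, 0.073, 0.0, 0.0]
contact_force: [-0.7, -0.6, -2.7]
opening: 0.12
time: 13.45
eef_pos: [0.44, 0.2078, 0.0406]
tcp_rot: [0.997, 0.073, -0.0, 0.0]
contact_force: [-4.6, -2.3, 5.0]
opening: 0.119
[0.44001079 0.20775162 0.04056287] [-4.59731733 -2.26495004  4.99837183] [-0.25552162  0.73699523 -0.01344967] [ 9.97352487e-01  7.27183231e-02 -2.17254673e-04  1.19991682e-04]
```

The force turned upward with the underside at z ≈ 14 mm, so the probe has reached the seat. The moment says the head's side touched first. I ease the pitch slightly, foot down, so both ends bear before I let go.

```bash

python3 -m crank '[[1,0,0,0,0,-0.15,0],[1,0,0,0,0,0,0],[1,0,0,0,0,0,0]]'
python3 -c "
from h import *
s=get_state();print(s['eef_pos'],s['contact_force'],s['wrist_torque'],s['tcp_rot'])"
python3 -m crank '[[1,0,0,0,0,-0.15,0],[1,0,0,0,0,0,0],[1,0,0,0,0,0,0]]'
python3 -c "
from h import *
s=get_state();print(s['eef_pos'],s['contact_force'],s['wrist_torque'],s['tcp_rot'])
for n in('wrist','scene','top'): save(read_camera(n),n+'9')"
```

```text
time: 13.75
eef_pos: [0.44, 0.2078, 0.0406]
tcp_rot: [0.997, 0.073, -0.001, 0.0]
contact_force: [-4.3, -1.0, 5.2]
opening: 0.121
[0.44003383 0.20775476 0.04058202] [-4.26986565 -1.03913848  5.2130869 ] [-0.27337122  0.70285508  0.02668146] [ 9.97349881e-01  7.27394856e-02 -1.46245001e-03  2.09686303e-04]
time: 14.05
eef_pos: [0.4401, 0.2077, 0.0406]
tcp_rot: [0.997, 0.073, -0.003, 0.0]
contact_force: [-5.2, -2.3, 5.1]
opening: 0.122
[0.44005654 0.2077436  0.04056038] [-5.15638846 -2.32165045  5.07616755] [-0.2548806   0.66019092 -0.03543917] [ 9.97348968e-01  7.27160456e-02 -2.70754784e-03  2.87040408e-04]
```

View pics/wrist9.png

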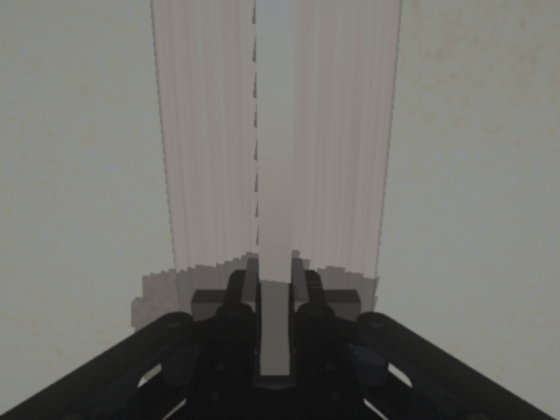

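View pics/scene9.png

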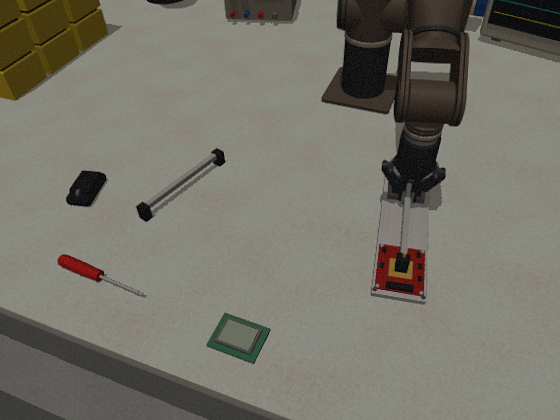

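The moment barely responds. The -5 N sideways friction explains it, and the probe now carries its full weight plus about 5 N of push. I check foot position and level in the images before release.

```bash
python3 - <<'E'
from foot import *
cs={n:read_camera(n) for n in("scene","top")}
o=footfit(cs,.014,.145)
pad=dict(top=np.array([.6149,.2318]),scene=np.array([.6143,.2347]))
for n in o: print(n,"err",o[n]-pad[n])
yaw=.145
for n,(a,b,w,h) in dict(top=(110,150,100,75),scene=(355,160,100,120)).items():
    im=cv2.resize(np.clip(cs[n]["color"].astype(float)*1.7,0,255).astype(np.uint8),None,fx=5,fy=5,interpolation=2)
    # model in the ideal place
    q=[pad[n][0]-.176*np.cos(yaw),pad[n][1]-.176*np.sin(yaw),yaw]
    for bx in PROBE:
        P=proj(cs[n],place(bx,q)+[0,0,.014]); hh=cv2.convexHull(P.astype(np.float32)); cv2.polylines(im,[((hh+.5)*5).round().astype(np.int32)],True,(0,255,0),1)
    cv2.imwrite(f"pics/z9_{n}.png",im[b*5:(b+h)*5,a*5:(a+w)*5,::-1])
E
```

```text
scene foot [0.6147 0.234 ] cost 19.2 area 231.0 290.08235294117645
top foot [0.6154 0.2319] cost 22.8 area 138.0 202.70588235294116
scene err [ 0.00036715 -0.00068388]
top err [5.13177490e-04 7.37182617e-05]
```

View pics/z9_top.png

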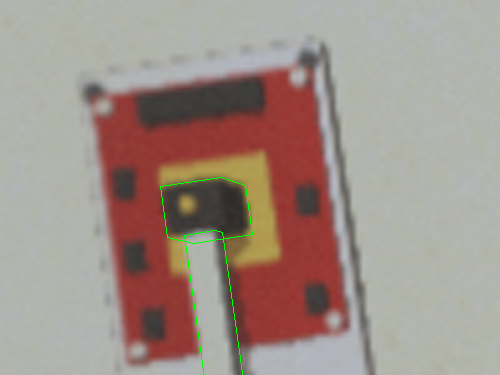

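View pics/z9_scene.png

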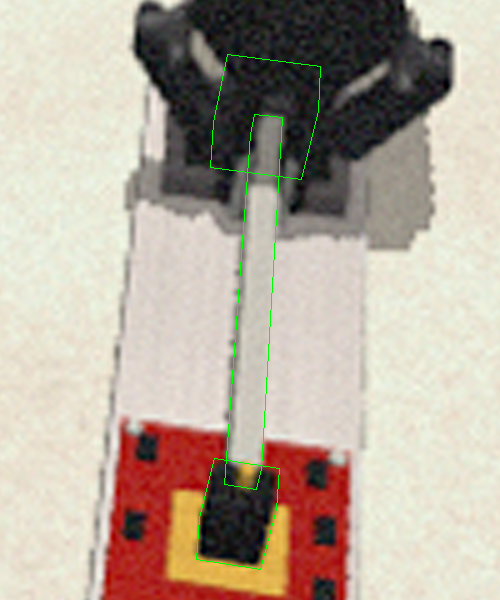

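The foot matches the ideal outline within about 1 mm in both views and the bar lies along the model. I relieve the push slightly, then open.

```bash

python3 -m crank '[[1,0,0,-0.03,0,0,0],[1,0,0,0,0,0,0],[0.5,0,0,0,0,0,0],[0.3,0,0,0,0,0,0],[0,0,0,0,0,0,0]]'
python3 -m crank '[[-0.3,0,0,0,0,0,0],[-0.5,0,0,0,0,0,0],[-0.5,0,0,0,0,0,0],[-0.5,0,0,0,0,0,0]]'
python3 - <<'E'
from h import *
save(read_camera('wrist'),'w10'); s=get_state(); print(s["opening"],s["contact_force"],s["eef_pos"])
E
```

```text
time: 14.8
eef_pos: [0.4408, 0.208, 0.0404]
tcp_rot: [0.997, 0.073, -0.002, -0.0]
contact_force: [-0.5, -0.1, -0.2]
opening: 0.493
time: 15.2
eef_pos: [0.44, 0.2077, 0.0401]
tcp_rot: [0.997, 0.073, -0.003, 0.0]
contact_force: [-0.2, 0.8, 0.1]
opening: 0.754
0.7524854523194905 [ 0.03259438  0.68045618 -0.16632411] [0.43992664 0.20774641 0.040108  ]
```

View pics/w10.png

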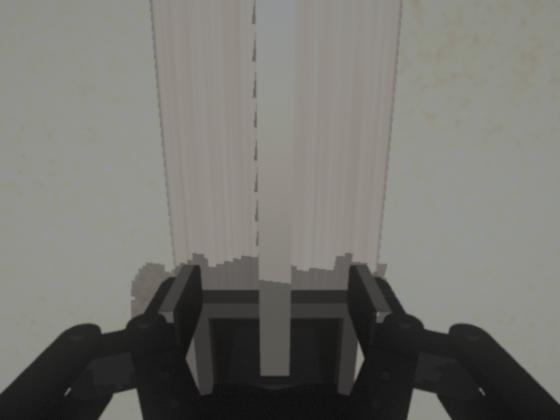

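The fingers are clear of the bar, which sits at columns 259 to 291 between open pads, and the contact force is about zero. I withdraw straight up.

```bash

python3 -m crank '[[-0.5,0,0,-1,0,0,0],[-0.5,0,0,-2,0,0,0],[-0.5,0,0,-3,0,0,0],[-0.5,0,0,-4,0,0,0],[-0.5,0,0,-4,0,0,0]]'
python3 -m crank '[[-0.5,0,4,-3,0,0,0],[-0.5,0,4,-2,0,0,0],[-0.5,0,4,0,0,0,0],[-0.5,0,4,0,0,0,0],[-0.5,0,4,0,0,0,0]]'
python3 -m crank '[[-0.5,0,4,0,0,0,0],[-0.5,0,0,0,0,0,0],[-0.5,0,0,0,0,0,0]]'
python3 - <<'E'
from foot import *
cs={n:read_camera(n) for n in("scene","top")}
o=footfit(cs,.014,.145)
pad=dict(top=np.array([.6149,.2318]),scene=np.array([.6143,.2347]))
for n in o: print(n,"err",o[n]-pad[n])
yaw=.145
for n,(a,b,w,h) in dict(top=(100,150,130,190),scene=(355,160,100,145)).items():
    S=3 if n=="top" else 4
    im=cv2.resize(np.clip(cs[n]["color"].astype(float)*1.7,0,255).astype(np.uint8),None,fx=S,fy=S,interpolation=2)
    cl=im.copy()
    q=[pad[n][0]-.176*np.cos(yaw),pad[n][1]-.176*np.sin(yaw),yaw]
    for bx in PROBE:
        P=proj(cs[n],place(bx,q)+[0,0,.014]); hh=cv2.convexHull(P.astype(np.float32)); cv2.polylines(im,[((hh+.5)*S).round().astype(np.int32)],True,(0,255,0),1)
    sl=(slice(b*S,(b+h)*S),slice(a*S,(a+w)*S))
    cv2.imwrite(f"pics/z11_{n}.png",np.hstack([cl[sl],im[sl]])[:,:,::-1])
save(cs["scene"],"scene11")
E
```

```text
time: 15.75
eef_pos: [0.4402, 0.2078, 0.1819]
tcp_rot: [0.997, 0.073, -0.003, 0.0]
contact_force: [1.3, 0.0, 0.1]
opening: 0.747
time: 16.25
eef_pos: [0.4699, 0.0085, 0.2314]
tcp_rot: [0.997, 0.073, -0.002, 0.0]
contact_force: [0.7, 0.8, 0.7]
opening: 0.75
time: 16.55
eef_pos: [0.4756, -0.0302, 0.2306]
tcp_rot: [0.997, 0.071, -0.002, 0.0]
contact_force: [0.2, -0.0, 0.0]
opening: 0.752
scene foot [0.6151 0.2345] cost 18.4 area 232.0 290.08235294117645
top foot [0.6159 0.2316] cost 27.7 area 131.0 202.7019607843137
scene err [ 0.00078418 -0.00019203]
top err [ 0.00099985 -0.0001933 ]
```

View pics/z11_top.png

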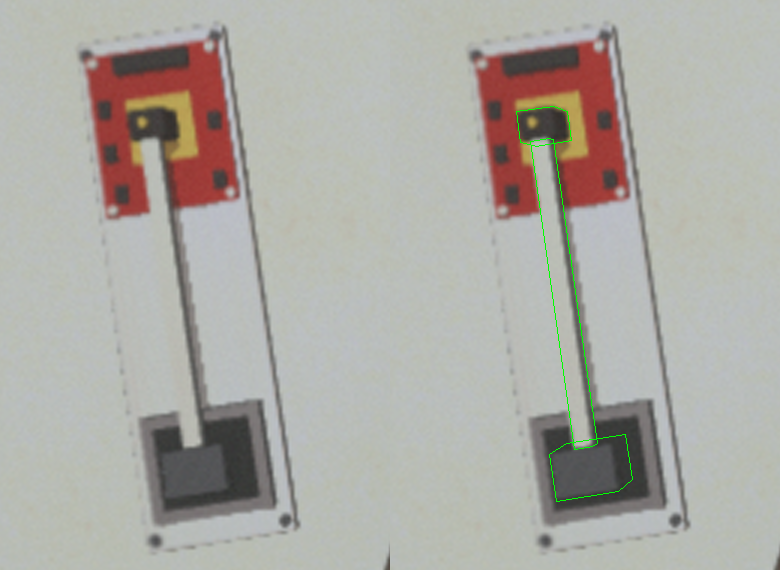

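View pics/z11_scene.png

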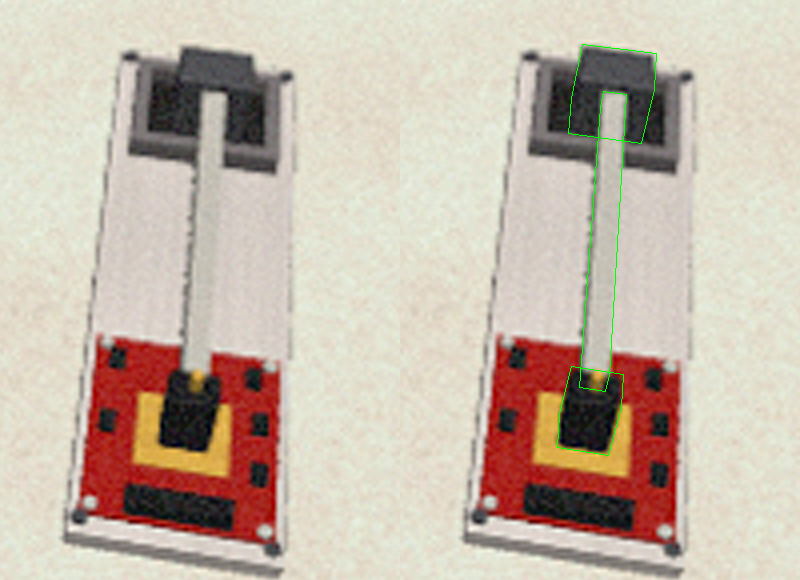

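The head sits inside the rim, the foot is at the pad's middle, and the arm is clear. I hand the job in.

```bash
python3 -c "
from h import *
c=read_camera('top'); print([np.round(r['location'],1) for r in trace('spare_bar','top')][:1]); s=get_state(); print(s['time'],s['contact_force'],s['dq'].round(3)); print(sign_off())"
```

```text
[array([406.7, 219.8])]
16.75 [ 0.08339262 -0.18019812 -0.84336007] [ 0.002  0.004  0.001 -0.005  0.001 -0.002]
the job is handed in; nothing more can be done
None
```

The probe is on the jig, with its steel head in the rimmed seat and its foot at the middle of the brass pad. I gripped it at the balance point, carried it level, lowered it until the jig took its weight, and only then let go. I handed the job in at 16.75 s with the arm clear.

**Carry:** the wrist read about 6.2 N with almost no turning moment. The bar did not tilt in the pictures.

**Placement:** after release, both cameras put the foot about 1 mm or less from the pad's centre, and the head is inside the rim.

**Spare bar:** I did not touch it. In the last top picture the network put its middle about 2 px from where it was at the start, which is within that network's scatter.

Three readings disagreed or stayed unclear:
- **Grasp point:** two estimates from the wrist camera differed by about 2.5 mm along the bar, so I gripped between them.
- **Camera offset:** the top and scene cameras differ by about 3 mm in absolute position, so I compared foot and pad within each picture.
- **Touchdown:** there was a sideways force of about 5 N and a moment of about 0.7 N m. I put these down to friction. Tilting the tool 0.3° barely changed them, and after release the force was near zero.

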